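# Rock a stuck tube block out of a dry-block heater

### The arm

A 7-joint arm with a two-finger parallel gripper is mounted at the origin on a cart in front of the work surface, level with it; the furniture and walls round the work are solid. World frame = base frame: x ahead of the robot, y to its left, z up, the work surface at z = 0. Lengths are in m, angles in rad, forces in N, time in s.
With the tool pointing down it reaches from about 0.425 to 0.8 m from the base axis. Payload 8.3 kg.
Tool frame: the origin (TCP) lies at the very end of the fingers, on their centre line; the grasp point (between the pads) lies behind it (hold_point_z is the y of the grasp point in the tool frame, in m); y points along the fingers, x is the direction in which the jaws open and shut, and the axes are right-handed (so a half turn about y gives the same grasp; the last joint's range is limited). The gripper opens to 85 mm and grips with 20 to 120 N. Pads are 22 mm wide; open, the fingers measure 114 mm over their backs; the gripper's body (76 mm by 85 mm) begins 54 mm behind the grasp point. The pads swing forward as they close: fully open they stand 13 mm farther back than shut.
Start: joints at [1.276, 0.383, 0.016, 1.37, -0.006, 1.388, -0.046], TCP at [0.144, -0.608, 0.231] pointing down, gripper open.
Joint ranges: [-2.95, 2.95], [-0.25, 2.06], [-1.52, 1.56], [0.18, 2.33], [-1.44, 4.58], [0.02, 2.06], [-3.01, 3.01]. Speed limits (rad/s): [2.39, 2.39, 3.01, 3.01, 3.14, 3.14, 3.14].

### API

Orientations are given as a 3x3 rotation matrix whose columns are the frame's x, y, z axes.
In Python, from bench import observe, capture, calibration, finish_job, hold_point_z gives the robot as it stands.
- The arm moves only by the shell command python3 -m inch 'ROWS' [FORCE]. ROWS is JSON, one flat list of numbers, 5 for each row, row after row: the shift along the tool's x, y, z in cm, then the turn about the tool's y in rad, then the finger opening in cm, from 0 to 8.54. A call has exactly 10 rows; each row is the pose to reach, as a shift and turn from the pose commanded when the call began, along the tool's axes at that moment; what a row does not reach only later rows make up. A row lasts 1/12 s, in which the tool goes at most 41.7 mm and 7.16 degrees, less where a joint would pass 70% of its speed; a pose out of reach is approached as far as the arm can. A call with a gripper value outside its range is refused whole. The fingers move at their own pace and stop on an object; FORCE is the grip in N (left out, the last holds). Time passes only in rows, so rows that repeat a pose let the fingers close, or fill a call up. It gives the time, the measured TCP pose, the force and the opening at its end, in the units of the state.
- observe(): the state, without advancing time (a new reading comes with each control period).
- capture(name): name is "side" or "top"; returns (picture, depth): 400x640x3 uint8, blue, green, red; 400x640 float32, m along the optical axis (not along the pixel's ray), 0 where there is no reading.
- calibration(name): a dict with "fov_y" (degrees; the focal length in pixels is half the picture's height over the tangent of half this angle, whatever the lens; pixels are square), "cx", "cy" (the principal point, pixels), "k1" (the pictures are not rectified: a ray, as slopes to the right and down, at radius r is drawn at 1 + k1 r^2 times it, then the intrinsics apply), "rvec" (rotation vector, rad) and "tvec" (3), from world to camera coordinates, as OpenCV has them. Camera axes: x right, y down, z forward; pixel columns grow to the right and rows downward; lengths in m; the calibration is good to about 2 mm. A picture is of the moment at which its call begins. calibration takes no time and is no camera call.
- finish_job(): hands the job in, once; it reports no verdict.
The state is a dict: "time": time; "q": joint angles; "qd": joint speeds; "effort": joint torques, N m; "eef_pos": TCP position; "tcp_rot": TCP orientation; "wrist_force": force on the tool from outside, world axes, zero at the start; "wrist_torque": the same for the moment, N m; "grip_width": opening from 0.0 (shut) to 1.0 (fully open).
Only numpy, scipy, OpenCV 4.12 (cv2) and the standard library are available. Lean on these libraries where they do the work, as an engineer would, in place of code of your own. Each camera call takes 0.05 s, during which the arm holds its last target. There are 200 camera calls.

### The job

Take the aluminium tube block out of the dry-block heater: pull the clear guard forward and down until it lies fully open, then grip the block by its wire handle and rock it sideways, so that first one side and then the other springs clear of the clips that hold it tight. A straight pull would lift the whole heater, which must stay standing where it is, and the things around are left alone. Finish while holding the block by its handle, level and still, straight above its well and about 2 cm clear of it: do not put it down or let go.

Things in the scene. Friction and masses are not known exactly. Their poses are not given: they have to be found in the camera images.
- heater: Dry-block heater: grey box on a black plinth and rubber feet, loose on the bench, 2.3 kg; 206 mm deep (x), 200 wide (y), deck 70 high. Origin on the bench, 88 mm behind its front face (the one with display and knob); +x points away from the front, z up. Two slim frames stand on the deck at y = +-87 mm, 145 mm high, for the guard to lean on; between them only block and guard stand above the deck.
- well (a point): Centre of the well's mouth, level with the deck (x = 20, y = 0, z = 70 mm in the heater's frame). The well is 59 mm (x) by 65 (y) and 32 deep, so the block has 2.5 mm of play on each y side and can be rocked that way by about 0.15 rad. In the middle of each y wall, 12 mm below the deck, a sprung steel roller clip sits in the block's groove.
- guard (a joint): Angle of the drop-front guard, rad: 0 closed (leaning back 50 degrees from upright, over the block), 0.87 upright, 2.44 fully open (level, pointing forward, at its stop). It swings forward (to the heater's -x) and down. The hinge is stiff: the guard stays where it is left, and about 2 N at its free edge moves it. Starts at 0 to 0.25.
- guard_hinge (a point): Middle of the guard's hinge line, which runs along the heater's y: x = -78, z = 78 mm in the heater's frame, just above the deck's front edge.
- guard_edge (a point): Middle of the guard's free edge, 120 mm from the hinge. The guard is a 4 mm clear sheet, 180 mm wide, framed in aluminium; a 14 mm grip lip along this edge is bent outward (forward). Closed, the edge is at x = 14, z = 155 mm in the heater's frame. Shut fingertips can go down just behind the edge (its heater +x side), draw it forward and then press the sheet down from above.
- block: Aluminium tube block, 56 mm (x) by 60 (y) by 50 high, about 0.4 kg, six tube holes in its top, a V groove with a ridge below it along each y side. Origin at the centre of its underside; axes as the heater's. Seated, its origin is 38 mm above the heater's and its top 18 mm above the deck. A straight pull needs about 30 N and lifts the heater instead. Once off both clips it slides out freely.
- block_grip (a point): Middle of the block's handle: a steel wire bail 9 mm thick whose crossbar runs along the block's x, 84 mm above the block's underside and 34 above its top; legs 42 mm apart, 29 mm free under the bar. Close the fingers along y. Pushing it 12 to 18 mm sideways (16 N) tilts the block 0.1 rad or more about its lower edge on the side it leans to, and lifts the other side off its clip.
- side_l (a point): Point on the block's +y side at the groove: (0, 30, 20) mm in the block's frame, 58 mm above the heater's origin when seated. Once this side is 4 mm up its clip has let go; it springs up to about 9 mm and stays there if the handle is kept lifted gently (5 to 15 N) while rocking back the other way; pressed down it snaps in again.
- side_r (a point): The same on the block's -y side: (0, -30, 20) mm in the block's frame.
- immersion_oil: Bystander: small amber bottle with black cap, 26 mm across, 46 mm high, to the left of the heater. Origin at its foot.
- flask: Bystander: stoppered conical flask, 64 mm across, 106 mm high, to the right of the heater. Origin at its foot.
- dropper: Bystander: dropper bottle, 40 mm across, 90 mm high, right of the heater and nearer to the robot. Origin at its foot.

How it is judged:
On the way, in this order (a step that is already met when the one before it is completed fails the run):
1. the guard lies fully open (joint at least 2.2 rad) (value of joint guard above 2.2 rad), for 0.2 s.
2. the block is rocked sideways: one side more than 4.5 mm up, off its clip, while the other is still less than 3 mm up (((z of side_l in the frame of heater above 0.0625 m and z of side_r in the frame of heater below 0.061 m) or (z of side_r in the frame of heater above 0.0625 m and z of side_l in the frame of heater below 0.061 m))), for 0.05 s.
3. both sides are off their clips (more than 4.5 mm up) (z of each of side_l, side_r in the frame of heater above 0.0625 m), for 0.05 s.
At the end, for the whole second after the job is handed in: The gripper holds the block by its handle with its underside 5 to 60 mm above the deck, within 30 mm (level distance) of the well's centre, tilted less than 0.2 rad, still (under 30 mm/s) and not touching the heater; the guard lies open (over 2.2 rad) (z of block in the frame of heater between 0.075 and 0.13 m and horizontal distance between block and well below 0.03 m and angle between block's own z axis and vertical below 0.2 rad and contact force between the fingers and block above 2 N and contact force between block and heater below 0.2 N and linear speed of block below 0.03 m/s and value of joint guard above 2.2 rad); the arm keeps its last pose, push and grip.
It fails at once if the heater is lifted or shoved (more than 20 mm, or 8 mm up, or tipped more than 0.06 rad) (distance of heater from where it was at the start of the episode above 0.02 m or height (world z) of heater above 0.008 m or angle between heater's own z axis and vertical above 0.06 rad).
It fails at once if a bystander is moved more than 20 mm or knocked over (distance of any of immersion_oil, flask, dropper from where it was at the start of the episode above 0.02 m or angle between any of immersion_oil, flask, dropper's own z axis and vertical above 0.3 rad).
It also fails if it takes over 67 s, if anything falls off the work surface, if the arm or the gripper's body presses on something with over 40 N, if the wrist force passes 120 N, or if a joint passes its speed limit or range.

## Working session

There is one attempt and no reset: what is moved stays moved. The work goes in short steps, Python scripts to look and compute and a shell command to move; the robot and the scene stay as the last step left them, time stands still between calls to the robot, and variables do not carry over. Pictures are saved under pics/ and viewed, about 8 in all and at most 12, crops included, and the job is handed in when it is done.

```bash
ls; mkdir -p pics; cat > h.py <<'E'
import numpy as np, cv2
from bench import *
def cam(n):
    c=calibration(n); f=200/np.tan(np.radians(c['fov_y'])/2)
    R=cv2.Rodrigues(np.array(c['rvec'],float))[0]; return c,f,R,np.array(c['tvec'],float).ravel()
def cloud(n,depth):
    c,f,R,t=cam(n); v,u=np.mgrid[0:400,0:640]
    x=(u-c['cx'])/f; y=(v-c['cy'])/f; xd,yd=x.copy(),y.copy()
    for _ in range(15):
        s=1+c['k1']*(x*x+y*y); x=xd/s;y=yd/s
    P=np.stack([x,y,np.ones_like(x)],-1)*depth[...,None]
    W=(P-t)@R; W[depth==0]=np.nan; return W
def proj(n,W):
    c,f,R,t=cam(n); p=np.atleast_2d(W)@R.T+t; x=p[:,:2]/p[:,2:]
    return x*(1+c['k1']*(x**2).sum(1,keepdims=True))*f+[c['cx'],c['cy']]
E
python3 - <<'E'
from h import *
for n in('side','top'):
    im,d=capture(n); cv2.imwrite(f'pics/{n}0.png',im); W=cloud(n,d); np.save(f'{n}0.npy',W)
    c,f,R,t=cam(n); print(n,f,-R.T@t,R[2])
o=observe(); print(o,hold_point_z)
E
```

```text
pics
side 388.7528501883396 [0.4191772  0.81280796 0.72437962] [ 0.14022312 -0.77813395 -0.6122459 ]
top 447.80183339248674 [0.44251938 0.07310917 1.24315994] [ 0.10434238 -0.00709558 -0.99451612]
{'time': 0.1, 'q': array([ 1.27612679,  0.38419444,  0.01638478,  1.37105286, -0.00627511,
        1.38825098, -0.04650088]), 'qd': array([-0.00119083, -0.00247081,  0.00091249, -0.00228201,  0.00147554,
       -0.00193473, -0.00232047]), 'effort': array([ 3.17976468e-03, -6.29134297e+01,  8.47422089e-01, -3.72755957e+01,
        1.67542335e-02,  1.05133784e-02, -1.08282306e-04]), 'eef_pos': array([ 0.14347527, -0.60782151,  0.2303521 ]), 'tcp_rot': array([[ 2.29756124e-01, -4.83116754e-04,  9.73248113e-01],
       [-9.73246466e-01,  1.79168130e-03,  2.29756624e-01],
       [-1.85474972e-03, -9.99998278e-01, -5.85419241e-05]]), 'wrist_force': array([-0.44251228, -0.04616045, -0.27418946]), 'wrist_torque': array([-0.00586945,  0.03127589,  0.05513442]), 'grip_width': 0.9990495123249674} -0.0187
```

View pics/top0.png

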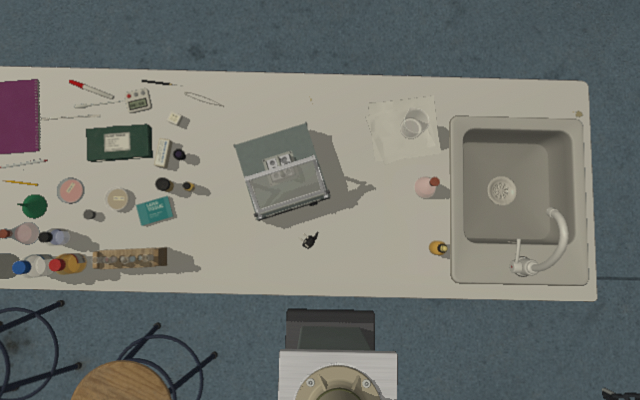

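View pics/side0.png

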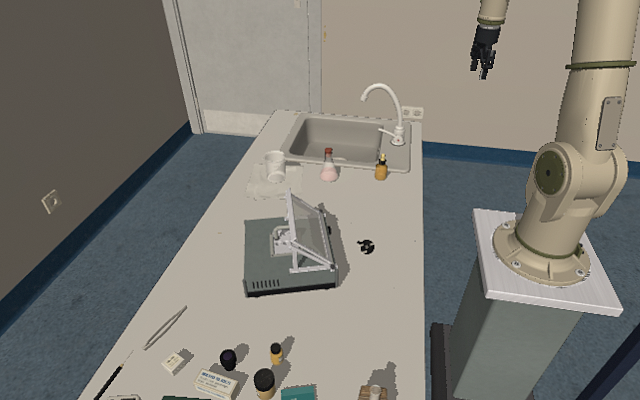

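The top view shows the heater at about (282,172), yawed about 16°, with the guard leaning over the block. The handle is near (282,160), the oil at (188,187), the flask at (428,187) and the dropper at (438,247). The side view shows the guard frame running from about (333,265) up to (288,195), and the handle near (280,240).

```bash
python3 - <<'E'
from h import *
from scipy.optimize import minimize
T=np.load('top0.npy').reshape(-1,3); S=np.load('side0.npy').reshape(-1,3)
def near(W): return W[(W[:,2]>0.03)&(W[:,2]<.25)&(np.abs(W[:,0]-.60)<.2)&(np.abs(W[:,1]-.1)<.2)]
for n,W in(('top',T),('side',S)):
    p=near(W); h=np.histogram(p[:,2],bins=np.arange(.03,.24,.01)); print(n,len(p),h[0], p.min(0),p.max(0))
    d=p[(p[:,2]>.06)&(p[:,2]<.08)]
    r=cv2.minAreaRect((d[:,:2]*1000).astype(np.float32)); print(r,np.median(d[:,2])); print(cv2.boxPoints(r))
W=np.load('top0.npy')
for u,v in[(238,148),(306,127),(188,187),(428,187),(438,247),(282,160),(315,170),(288,190)]: print(u,v,W[v,u])
# highest points: guard edge
for n,X in(('top',T),('side',S)):
    p=near(X); q=p[p[:,2]>.14]; print(n,len(q)); print(q[np.argsort(-q[:,2])][:40:3].round(3).tolist())
E
python3 -c "
import cv2
a=cv2.imread('pics/top0.png')[100:240,220:370];b=cv2.imread('pics/side0.png')[170:310,225:375]
import numpy as np
cv2.imwrite('pics/c0.png',cv2.resize(np.hstack([a,b]),(800,373),interpolation=cv2.INTER_CUBIC))"
```

```text
top 6057 [  99   35   50 1251 1578  472  346  310  334  369  346  347  205  258
   57    0    0    0    0    0] [0.43059699 0.0348941  0.03002556] [0.76539312 0.29598918 0.17456398]
((630.199951171875, 164.8956756591797), (215.92752075195312, 205.74563598632812), 18.969982147216797) 0.07035231160353608
[[494.65863  227.0853  ]
 [561.54095   32.513905]
 [765.7413   102.706055]
 [698.85895  297.27744 ]]
side 6767 [ 331  280  318 2109 1169  573  269  264  266  312  259  252   73  278
   14    0    0    0    0    0] [0.42930345 0.03478913 0.03002106] [0.7650118  0.29778106 0.17099932]
((629.3040771484375, 164.8880157470703), (217.13677978515625, 208.1122283935547), 18.927724838256836) 0.06944610058000428
[[492.8529   228.10077 ]
 [560.3594    31.241482]
 [765.75525  101.67526 ]
 [698.2488   298.53455 ]]
238 148 [0.6892962  0.28267506 0.06657288]
306 127 [0.75067308 0.10273626 0.06761892]
188 187 [0.5835973  0.41544309 0.04862818]
428 187 [ 0.59599381 -0.22461056  0.06807843]
438 247 [ 0.43844208 -0.25001776  0.06915259]
282 160 [0.65581711 0.16279191 0.08713358]
315 170 [0.62383751 0.07577703 0.13334756]
288 190 [0.57500846 0.14364092 0.10591106]
top 867
[[0.594, 0.229, 0.175], [0.626, 0.131, 0.174], [0.605, 0.201, 0.173], [0.618, 0.165, 0.173], [0.628, 0.132, 0.172], [0.613, 0.175, 0.172], [0.623, 0.151, 0.172], [0.642, 0.088, 0.172], [0.644, 0.086, 0.172], [0.636, 0.11, 0.171], [0.647, 0.084, 0.171], [0.605, 0.196, 0.171], [0.613, 0.177, 0.171], [0.634, 0.115, 0.171]]
side 617
[[0.633, 0.118, 0.171], [0.639, 0.095, 0.171], [0.609, 0.183, 0.17], [0.599, 0.211, 0.17], [0.623, 0.146, 0.17], [0.637, 0.102, 0.17], [0.602, 0.201, 0.17], [0.605, 0.198, 0.17], [0.619, 0.152, 0.17], [0.636, 0.105, 0.17], [0.588, 0.237, 0.169], [0.621, 0.145, 0.169], [0.587, 0.243, 0.169], [0.646, 0.078, 0.169]]
```

View pics/c0.png

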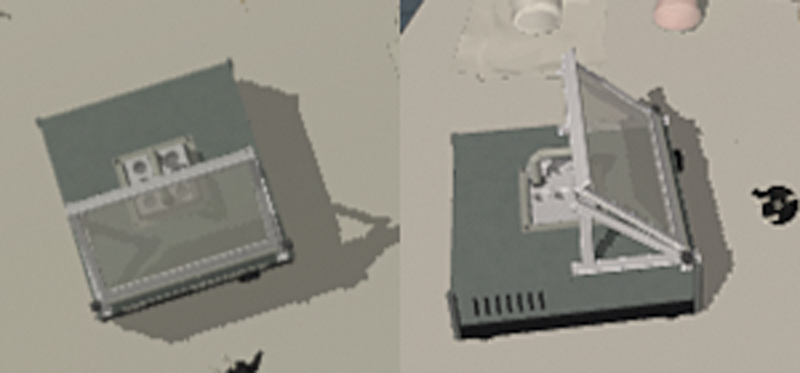

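```bash
cat >> h.py <<'E'
A=np.radians(18.95); O=np.array([.6207,.1616,0])
RH=np.array([[np.cos(A),-np.sin(A),0],[np.sin(A),np.cos(A),0],[0,0,1]])
def st():
    o=observe(); p=RH.T@(o['eef_pos']-O)*1000
    R=RH.T@o['tcp_rot']; print('t',round(o['time'],2),'TCP_h mm',p.round(1),'F_h',(RH.T@o['wrist_force']).round(1),'grip',round(o['grip_width'],3),'yawerr',np.arctan2(R[0,0],-R[1,0]).round(3),'q7',o['q'][6].round(2)); return p
E
python3 -m inch '[-2.4,0,2.5,-0.05,0,-4.8,0,5.0,-0.099,0,-7.2,0,7.5,-0.099,0,-9.6,0,10,-0.099,0,-12,0,12.5,-0.099,0,-14.4,0,15,-0.099,0,-16.8,0,17.5,-0.099,0,-19.2,0,20,-0.099,0,-21.6,0,22.5,-0.099,0,-24,0,25,-0.099,0]'; python3 -c "from h import *;st()"
```

```text
time: 0.93
eef_pos: [0.3322, -0.3155, 0.2311]
tcp_rot: [[0.325, -0.0, 0.946], [-0.946, 0.0, 0.325], [-0.0, -1.0, -0.0]]
wrist_force: [1.2, -0.7, -0.7]
grip_width: 0.001
t 0.93 TCP_h mm [-427.8 -357.6  231.1] F_h [ 1.  -1.1 -0.7] grip 0.001 yawerr 0.0 q7 -0.56
```

```bash
python3 -m inch '[-2.1,0,2.8,0,0,-4.2,0,5.6,0,0,-6.3,0,8.4,0,0,-8.4,0,11.2,0,0,-10.5,0,14,0,0,-12.6,0,16.8,0,0,-14.7,0,19.6,0,0,-16.8,0,22.4,0,0,-18.9,0,25.2,0,0,-21,0,28,0,0]' >/dev/null; python3 -m inch '[-2,0,2.5,0,0,-4,0,5,0,0,-6,0,7.5,0,0,-8,0,10,0,0,-10,0,12.5,0,0,-12,0,15,0,0,-13.5,0,17,0,0,-14.8,0,18.3,0,0,-14.8,0,18.3,0,0,-14.8,0,18.3,0,0]'; python3 -c "from h import *;st()"
```

```text
time: 2.6
eef_pos: [0.6529, 0.173, 0.2302]
tcp_rot: [[0.327, -0.002, 0.945], [-0.945, 0.0, 0.327], [-0.001, -1.0, -0.002]]
wrist_force: [0.2, -0.3, 0.2]
grip_width: -0.004
t 2.6 TCP_h mm [ 34.2   0.3 230.2] F_h [ 0.1 -0.3  0.2] grip -0.004 yawerr 0.002 q7 -1.73
```

```bash
python3 -m inch '[0,3,0,0,0,0,6,0,0,0,0,8,0,0,0,0,8,-1.5,0,0,0,8,-3,0,0,0,7.8,-4.5,0,0,0,7.4,-6,0,0,0,7,-7,0,0,0,6.6,-8,0,0,0,6.3,-9,0,0]'>/dev/null; python3 -c "
from h import *;st()
for n in('top','side'):
    im,d=capture(n); cv2.imwrite('pics/%s1.png'%n,im)
a=cv2.imread('pics/top1.png')[100:260,210:370];b=cv2.imread('pics/side1.png')[130:310,215:395]
cv2.imwrite('pics/c1.png',np.hstack([cv2.resize(x,(400,400),interpolation=cv2.INTER_CUBIC) for x in(a,b)]))"
```

```text
t 3.43 TCP_h mm [-56.7  -2.  168.8] F_h [ 1.9  1.1 -0.6] grip -0.002 yawerr -0.001 q7 -1.72
```

View pics/c1.png

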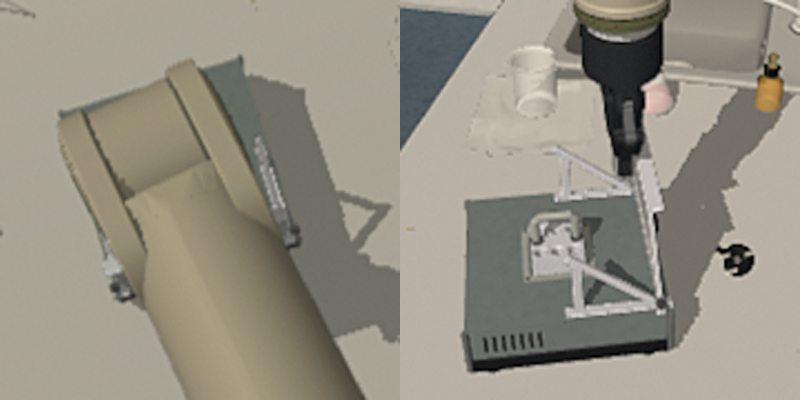

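The fingertip is just behind the guard, which is now near upright (edge at crop (640,180) in the side view). The heater hasn't moved.

```bash
python3 -m inch '[0,-0.1,-0.9,0,0,0,0.1,-2.4,0,0,0,0.4,-4,0,0,0,1.1,-5.4,0,0,0,1.9,-6.7,0,0,0,3,-7.8,0,0,0,4.2,-8.8,0,0,0,5.5,-9.4,0,0,0,6.5,-9.8,0,0,0,7.3,-10.1,0,0]'>/dev/null; python3 -c "from h import *;st()"
python3 -m inch '[0,0.3,0,0,0,0,0.6,0,0,0,0,0.8,0,0,0,0,1,0,0,0,0,1.1,0,0,0,0,1.1,0,0,0,0,1.1,0,0,0,0,1.1,0,0,0,0,1.1,0,0,0,0,1.1,0,0,0]'>/dev/null; python3 -c "
from h import *;st()
im,d=capture('side'); cv2.imwrite('pics/side2.png',im)
cv2.imwrite('pics/c2.png',cv2.resize(im[130:310,215:395],(540,540),interpolation=cv2.INTER_CUBIC))"
```

```text
t 4.37 TCP_h mm [-157.4   -1.    94.4] F_h [ 0.6 -1.2 -0.1] grip 0.005 yawerr 0.0 q7 -1.69
t 5.2 TCP_h mm [-156.7   -1.1   84.5] F_h [-0.7  0.  -0.5] grip -0.0 yawerr 0.0 q7 -1.7
```

View pics/c2.png

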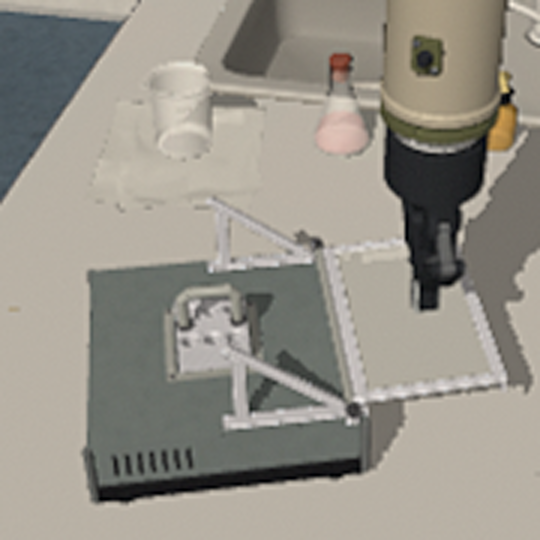

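The guard is now nearly level in front and the handle is in plain view. I'll measure both from depth.

```bash
python3 - <<'E'
from h import *
im,d=capture('side'); W=cloud('side',d).reshape(-1,3)
H=(W-O)@RH*1000
m=(abs(H[:,0]-20)<45)&(abs(H[:,1])<35)&(H[:,2]>100)&(H[:,2]<140)
h=H[m]; print(len(h),h.mean(0),h.min(0),h.max(0)); b=h[h[:,2]>118]; print('bar',len(b),np.median(b,0)); print(b.round().tolist())
print('line',np.polyfit(b[:,0],b[:,1],1))
t=H[(abs(H[:,0]-20)<26)&(abs(H[:,1])<28)&(H[:,2]>80)&(H[:,2]<95)]; print('top',len(t),np.percentile(t,[2,50,98],axis=0))
g=H[(H[:,0]<-85)&(H[:,0]>-215)&(abs(H[:,1])<100)&(abs(H[:,1])>75)&(H[:,2]>50)&(H[:,2]<130)]
print('guard',len(g)); c=np.polyfit(g[:,0],g[:,2],1); print(c)
k=H[(H[:,2]>60)&(H[:,2]<76)&(H[:,0]>-70)&(abs(H[:,0])<160)&(abs(H[:,1])<130)]
r=cv2.minAreaRect(k[:,:2].astype(np.float32)); print(r, np.median(k[:,2])); print(cv2.boxPoints(r))
E
```

```text
123 [ 16.17063747   2.24645307 117.90063095] [ -8.71963895  -5.0158659  100.09666935] [ 41.31604112   6.81693241 127.90967342]
bar 77 [ 17.03197806   2.39018658 123.47818092]
[[12.0, -1.0, 127.0], [10.0, -1.0, 126.0], [7.0, -2.0, 125.0], [5.0, -3.0, 125.0], [3.0, 1.0, 128.0], [0.0, -2.0, 125.0], [-2.0, -1.0, 126.0], [33.0, -5.0, 123.0], [30.0, -0.0, 127.0], [28.0, -2.0, 125.0], [26.0, -2.0, 125.0], [24.0, 1.0, 127.0], [21.0, -0.0, 126.0], [19.0, 1.0, 126.0], [17.0, 1.0, 126.0], [14.0, -1.0, 124.0], [12.0, 3.0, 127.0], [10.0, 3.0, 127.0], [7.0, 2.0, 126.0], [5.0, -0.0, 124.0], [3.0, 2.0, 126.0], [1.0, 2.0, 125.0], [-2.0, 2.0, 125.0], [-4.0, -3.0, 120.0], [35.0, -2.0, 123.0], [33.0, 2.0, 126.0], [31.0, 2.0, 126.0], [28.0, 1.0, 125.0], [26.0, 0.0, 124.0], [24.0, 0.0, 123.0], [21.0, 2.0, 125.0], [19.0, 1.0, 123.0], [17.0, 1.0, 123.0], [15.0, 3.0, 125.0], [12.0, 3.0, 125.0], [10.0, 3.0, 124.0], [8.0, 4.0, 124.0], [5.0, 4.0, 125.0], [3.0, 4.0, 124.0], [1.0, 4.0, 124.0], [-2.0, 4.0, 123.0], [-4.0, 5.0, 124.0], [-6.0, -0.0, 119.0], [38.0, 0.0, 122.0], [35.0, 1.0, 122.0], [33.0, 5.0, 125.0], 
[... 350 characters left out ...]
119.0], [36.0, 2.0, 121.0], [33.0, 2.0, 120.0], [31.0, 5.0, 123.0], [29.0, 3.0, 120.0], [26.0, 3.0, 120.0], [24.0, 4.0, 120.0], [22.0, 4.0, 120.0], [20.0, 3.0, 119.0], [17.0, 2.0, 118.0], [-3.0, 5.0, 118.0], [38.0, 3.0, 118.0], [36.0, 4.0, 119.0], [33.0, 4.0, 118.0]]
line [-0.01604742  2.18807206]
top 279 [[ -3.96814587 -26.92095904  80.41513242]
 [ 19.11814834   4.36966658  87.19512391]
 [ 42.859672    27.52805747  92.58865266]]
guard 444
[-7.05808225e-02  7.17350914e+01]
((23.037277221679688, -0.25982666015625), (187.11724853515625, 207.45693969726562), 0.5382146835327148) 69.38971403380428
[[ -71.49159  102.58523]
 [ -69.54285 -104.86256]
 [ 117.56615 -103.10488]
 [ 115.6174   104.3429 ]]
```

```bash
python3 -m inch '[0,-3.5,0,0,0,0,-7,0,0,2,0,-10,2,0,4,-0.1,-10,5,0,4,-0.1,-10,8,0,4,-0.1,-10,11,0,4,-0.1,-10,14,0,4,-0.1,-10,16,0,4,-0.1,-10,17.4,0,4,-0.1,-10,17.4,0,4]'>/dev/null; python3 -c "from h import *;st()"
python3 -m inch '[0,2,0,0,4,0,4,0,0,4,0,5.5,0,0,4,0,6.5,0,0,4,0,7.3,0,0,4,0,8,0,0,4,0,8.1,0,0,4,0,8.1,0,0,4,0,8.1,0,0,4,0,8.1,0,0,4]'>/dev/null; python3 -c "
from h import *;st()
im,d=capture('side'); cv2.imwrite('pics/side3.png',im)
cv2.imwrite('pics/c3.png',cv2.resize(im[160:290,225:355],(520,520),interpolation=cv2.INTER_CUBIC))"
```

```text
t 6.13 TCP_h mm [ 18.9   0.2 183.1] F_h [-1.2  0.5  0.1] grip 0.471 yawerr 0.0 q7 -1.75
t 6.97 TCP_h mm [1.780e+01 1.000e-01 1.044e+02] F_h [ 0.6 -0.2  0.4] grip 0.467 yawerr 0.0 q7 -1.78
```

View pics/c3.png

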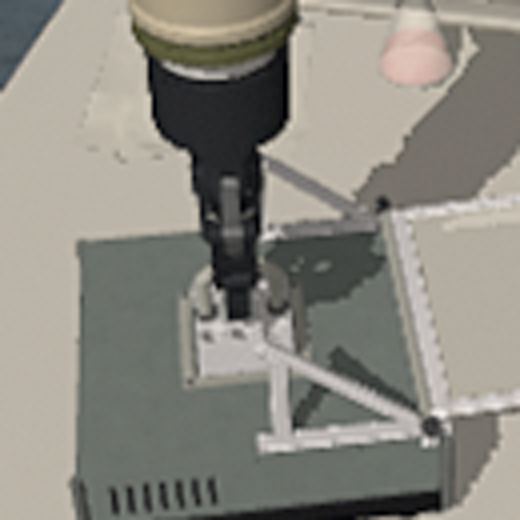

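```bash
python3 -m inch '[0,0,0,0,0,0,0,0,0,0,0,0,0,0,0,0,0,0,0,0,0,0,0,0,0,0,0,0,0,0,0,0,0,0,0,0,0,0,0,0,0,0,0,0,0,0,0,0,0,0]' 70 >/dev/null; python3 -c "from h import *;st()"
python3 -m inch '[-0.2,0,0,0,0,-0.4,-0.05,0,0,0,-0.6,-0.1,0,0,0,-0.8,-0.15,0,0,0,-0.8,-0.15,0,0,0,-0.8,-0.15,0,0,0,-0.8,-0.15,0,0,0,-0.8,-0.15,0,0,0,-0.8,-0.15,0,0,0,-0.8,-0.15,0,0,0]'>/dev/null; python3 -c "from h import *;st()"
```

```text
t 7.85 TCP_h mm [ 17.4  -1.  103.8] F_h [-1.5 -4.8  4.8] grip 0.077 yawerr -0.001 q7 -1.78
t 8.68 TCP_h mm [ 17.4   3.8 104.9] F_h [ -0.8 -11.8   3.1] grip 0.08 yawerr -0.004 q7 -1.79
```

```bash
python3 -m inch '[-0.2,-0.05,0,0,0,-0.4,-0.1,0,0,0,-0.6,-0.2,0,0,0,-0.7,-0.2,0,0,0,-0.7,-0.2,0,0,0,-0.7,-0.2,0,0,0,-0.7,-0.2,0,0,0,-0.7,-0.2,0,0,0,-0.7,-0.2,0,0,0,-0.7,-0.2,0,0,0]'>/dev/null; python3 -c "
from h import *;st()
def blk(n='side'):
    im,d=capture(n); W=cloud(n,d); H=(W.reshape(-1,3)-O)@RH*1000
    t=H[(abs(H[:,0]-17)<24)&(abs(H[:,1])<50)&(H[:,2]>78)&(H[:,2]<112)]
    return im,t
im,t=blk(); 
for lo in range(-30,40,8):
    s=t[(t[:,1]>lo)&(t[:,1]<lo+8)]; print(lo,len(s),np.percentile(s[:,2],[10,50,90]).round(1) if len(s) else '')
cv2.imwrite('pics/c4.png',cv2.resize(im[160:290,225:355],(520,520),interpolation=cv2.INTER_CUBIC))"
```

```text
t 9.52 TCP_h mm [ 18.   11.1 108.3] F_h [ -2.8 -10.   11.2] grip 0.082 yawerr -0.003 q7 -1.8
-30 0 
-22 13 [81.5 87.6 92.8]
-14 5 [93.  93.6 96.7]
-6 11 [90.8 93.2 95. ]
2 35 [90.  92.5 95.8]
10 120 [ 81.9  90.3 103.3]
18 34 [ 86.8  88.9 109.8]
26 38 [80.1 87.  88.6]
34 29 [79.7 84.  87.6]
```

View pics/c4.png

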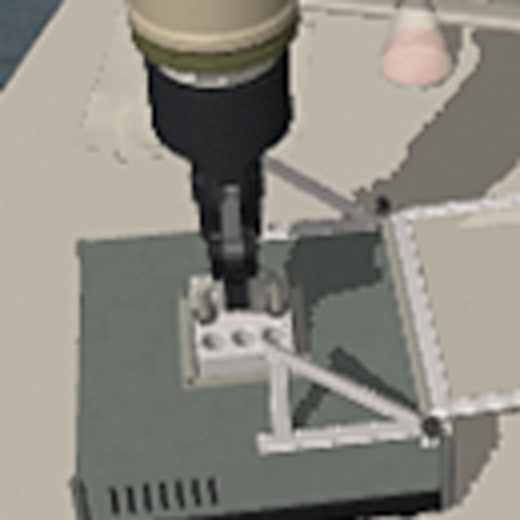

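The block leans to +y: its top slopes from about 93.5 mm at y=-10 to 87 mm at y=30, so the -y side is off its clip. I'll add lift gently before rocking back.

```bash
python3 -m inch '[0,-0.1,0,0,0,0,-0.2,0,0,0,0,-0.3,0,0,0,0,-0.3,0,0,0,0,-0.3,0,0,0,0,-0.3,0,0,0,0,-0.3,0,0,0,0,-0.3,0,0,0,0,-0.3,0,0,0,0,-0.3,0,0,0]'>/dev/null; python3 -c "from h import *;st()"
```

```text
t 10.4 TCP_h mm [ 17.1  11.7 108.9] F_h [ 1.6 -8.7 -2.6] grip 0.078 yawerr -0.003 q7 -1.8
```

```bash
python3 -m inch '[0,-0.1,0,0,0,0,-0.15,0,0,0,0.2,-0.15,0,0,0,0.4,-0.15,0,0,0,0.6,-0.15,0,0,0,0.8,-0.15,0,0,0,1.0,-0.15,0,0,0,1.2,-0.15,0,0,0,1.2,-0.15,0,0,0,1.2,-0.15,0,0,0]'>/dev/null; python3 -c "from h import *;st()"
```

```text
t 11.23 TCP_h mm [ 17.1   3.2 111.7] F_h [ 0.   2.6 -8.2] grip 0.079 yawerr 0.0 q7 -1.78
```

```bash
python3 -m inch '[0.2,0,0,0,0,0.4,0,0,0,0,0.6,-0.05,0,0,0,0.8,-0.1,0,0,0,1.0,-0.15,0,0,0,1.2,-0.2,0,0,0,1.3,-0.2,0,0,0,1.3,-0.2,0,0,0,1.3,-0.2,0,0,0,1.3,-0.2,0,0,0]'>/dev/null; python3 -c "
from h import *;st()
im,d=capture('side'); H=(cloud('side',d).reshape(-1,3)-O)@RH*1000
t=H[(abs(H[:,0]-17)<24)&(abs(H[:,1])<50)&(H[:,2]>78)&(H[:,2]<112)]
for lo in range(-30,40,8):
    s=t[(t[:,1]>lo)&(t[:,1]<lo+8)]; print(lo,len(s),np.percentile(s[:,2],[10,50,90]).round(1) if len(s) else '')
k=H[(H[:,2]>60)&(H[:,2]<80)&(H[:,0]>60)&(H[:,0]<110)&(abs(H[:,1])<90)]; print('deck z',np.median(k[:,2]))
cv2.imwrite('pics/c5.png',cv2.resize(im[160:290,225:355],(520,520),interpolation=cv2.INTER_CUBIC))"
```

```text
t 12.07 TCP_h mm [ 18.5  -8.4 116. ] F_h [-1.9  5.7  3.4] grip 0.072 yawerr 0.001 q7 -1.76
-30 23 [88.3 93.7 96.2]
-22 8 [95.3 96.1 96.7]
-14 23 [96.2 98.  98.9]
-6 68 [ 98.1 100.8 110.4]
2 71 [ 92.2  97.6 100.3]
10 20 [ 97.1  99.6 101.4]
18 85 [ 88.8  98.7 102. ]
26 94 [ 80.   89.4 100. ]
34 0 
deck z 69.37689104354905
```

View pics/c5.png

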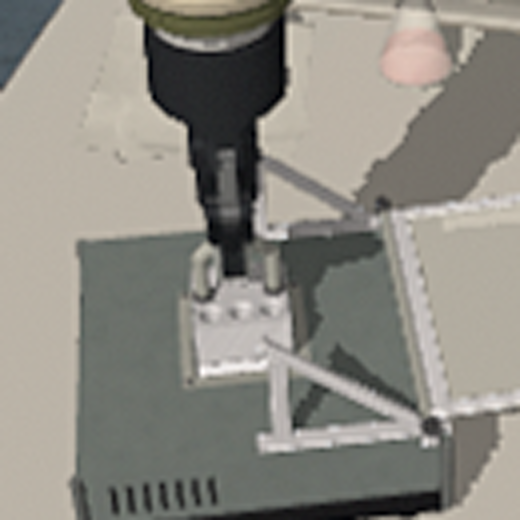

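Both sides are up now: the top sits at about 96 to 101 mm against 88 mm seated, and the deck is still at 69 mm. I'll centre the block and lift it gently.

```bash
python3 -m inch '[0,-0.1,0,0,0,0,-0.2,0,0,0,-0.2,-0.3,0,0,0,-0.4,-0.4,0,0,0,-0.6,-0.5,0,0,0,-0.8,-0.6,0,0,0,-0.9,-0.7,0,0,0,-0.9,-0.8,0,0,0,-0.9,-0.8,0,0,0,-0.9,-0.8,0,0,0]'>/dev/null; python3 -c "from h import *;st()"
```

```text
t 12.95 TCP_h mm [ 17.2  -1.5 121.4] F_h [-0.3 -0.9 -5.4] grip 0.07 yawerr -0.0 q7 -1.77
```

```bash
python3 -m inch '[0,-0.2,0,0,0,0,-0.4,0,0,0,0,-0.6,0,0,0,0,-0.8,0,0,0,0,-1,0,0,0,0,-1.2,0,0,0,0,-1.4,0,0,0,0,-1.6,0,0,0,0,-1.8,0,0,0,0,-1.8,0,0,0]'>/dev/null; python3 -c "from h import *;st()"
python3 -m inch '[0,-0.3,0,0,0,0,-0.6,0,0,0,0,-0.9,0,0,0,0,-1.2,0,0,0,0,-1.5,0,0,0,0,-1.7,0,0,0,0,-1.8,0,0,0,0,-1.8,0,0,0,0,-1.8,0,0,0,0,-1.8,0,0,0]'>/dev/null; python3 -c "
from h import *;st()
im,d=capture('side'); H=(cloud('side',d).reshape(-1,3)-O)@RH*1000
t=H[(abs(H[:,0]-17)<24)&(abs(H[:,1])<40)&(H[:,2]>128)&(H[:,2]<150)]
for lo in range(-30,40,8):
    s=t[(t[:,1]>lo)&(t[:,1]<lo+8)]; print(lo,len(s),np.percentile(s[:,2],[10,50,90]).round(1) if len(s) else '')
f=H[(abs(H[:,0]-17)<24)&(H[:,1]>20)&(H[:,1]<40)&(H[:,2]>80)&(H[:,2]<150)]
print('face z',np.percentile(f[:,2],[1,50,99]),'y',np.median(f[:,1]),'x',np.percentile(f[:,0],[2,98]))
k=H[(H[:,2]>60)&(H[:,2]<80)&(H[:,0]>60)&(H[:,0]<110)&(abs(H[:,1])<90)]; print('deck z',np.median(k[:,2]))
g=H[(H[:,0]<-85)&(H[:,0]>-215)&(abs(H[:,1])<100)&(abs(H[:,1])>75)&(H[:,2]>50)&(H[:,2]<130)]
print('guard',np.polyfit(g[:,0],g[:,2],1))
cv2.imwrite('pics/c6.png',cv2.resize(im[130:310,195:395],(600,540),interpolation=cv2.INTER_CUBIC))"
```

```text
t 13.78 TCP_h mm [ 17.5  -0.9 139.9] F_h [-0.1  0.1 -4.2] grip 0.073 yawerr 0.0 q7 -1.76
t 14.62 TCP_h mm [ 17.1  -1.  157.1] F_h [-0.1 -0.3 -3.8] grip 0.073 yawerr 0.0 q7 -1.76
-30 10 [131.  139.3 140.2]
-22 14 [133.4 137.7 140.4]
-14 19 [137.3 138.9 140.5]
-6 33 [138.1 140.2 142.5]
2 76 [134.4 140.1 145.4]
10 59 [131.1 137.8 140.6]
18 30 [138.  139.8 140.7]
26 107 [129.8 135.9 140.4]
34 0 
face z [ 90.87502107 120.88973872 140.9759174 ] y 28.984524400709887 x [-5.96965234 40.00674588]
deck z 69.3785700865976
guard [-6.87993911e-02  7.20476239e+01]
```

View pics/c6.png

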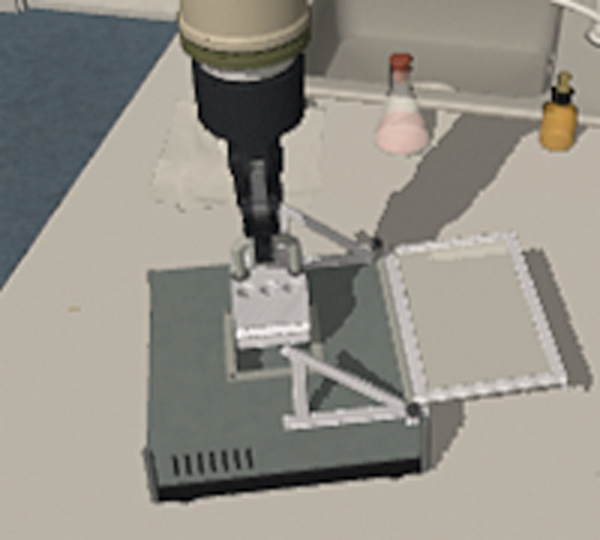

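The block hangs level: its top is at 140 mm across its width, so the underside is about 20 mm above the deck. The guard is open and the heater and bystanders are in place. I'll let it settle, then hand in.

```bash
python3 -m inch '[0,0,0,0,0,0,0,0,0,0,0,0,0,0,0,0,0,0,0,0,0,0,0,0,0,0,0,0,0,0,0,0,0,0,0,0,0,0,0,0,0,0,0,0,0,0,0,0,0,0]'>/dev/null; python3 -c "from h import *;st();finish_job()"
```

```text
t 15.5 TCP_h mm [ 17.2  -1.  157.4] F_h [ 0.8  0.3 -5. ] grip 0.075 yawerr 0.0 q7 -1.76
the job is handed in; nothing more can be done
```

I pulled the guard open, rocked the block first to +y and then to -y to free it from both clips, and lifted it clear of the well. I handed in at 15.5 s, still holding it by the handle. The hand-in reports no verdict, so what follows is from my own last measurements:

- **Block:** level, with its top at about 140 mm all across. The underside is about 20 mm above the deck, and it is within about 3 mm of straight above the well. The wrist carries 4–5 N, about the block's weight, so it hangs free of the heater.
- **Guard:** about 0.07 rad short of fully open, at roughly 2.37 rad against the 2.2 needed.
- **Heater:** the deck still reads 69.4 mm, the same as before the rocking. I did not re-measure its level position, but it showed no visible shift in the last side picture.
- **Bystanders:** the flask and dropper look untouched in the last side picture. The oil bottle was outside that crop, but the arm never went near it.

Two things did not match exactly:

- **Handle position:** it measured about 3 mm nearer the front than my fitted heater pose predicted, so I used the handle's own position.
- **Grip reading:** the closed gripper read about 6.5 mm on a 9 mm wire, though the hold was steady throughout.

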